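# Load two brass pulse plugs into the dispenser tube

### The job

Load the dispenser tube: put the plain brass plug in first and let go of it, then feed the red-capped brass plug in on top, cap up, and push it down so that it drives the plain one deeper until the stack stops at the closed end. Let go, leaving the red cap sticking out of the tube, and leave the steel plug standing where it is.

Things in the scene. Friction and masses are not known exactly. Their poses are not given: they have to be found in the camera images.
- plain_plug: all-brass pulse plug, no cap, upright on the bench: cylinder 28 mm across, 80 mm tall, 0.13 kg, dark grooves round its lower half, black contact face on top (the short hexagonal brass fitting in the drawer is not it). Origin: centre of its foot; z up its axis. Let go with its foot 30 mm or more inside the tube, it slides down onto the stop by itself, its top then 13 to 20 mm below the mouth.
- capped_plug: same brass plug, 28 mm across, 80 mm tall, 0.13 kg, but its top 22 mm is a bright red plastic cap of the same width; upright on the bench. Origin: centre of its foot; z up its axis. When the stack is fully home 36 mm of it stands out of the mouth, so hold it by its topmost 30 mm. Pushing the stack down takes about 6 N at low speed, 3 N more at 5 cm/s.
- steel_plug: a look-alike bystander: the same plug in grey steel, 28 mm in diameter and 80 mm tall, standing upright on the bench; not to be used. Origin at the centre of its foot.
- tube_mouth (a point): centre of the open top of the upright blue tube, bolted to the bench on a dark foot 96 mm wide; 143 mm tall, closed below, z up. Funnel mouth 60 mm wide inside, 70 outside, narrowing over 12 mm to a 38 mm bore. A flat white stop in the bore, at first 93 to 98 mm below the mouth, held by friction: it bears the plugs' weight, slides when pushed, never springs back, and ends 124 mm below the mouth.

How it is judged:
On the way, in this order (a step that is already met when the one before it is completed fails the run):
1. the plain brass plug is let go inside the tube, foot down, at rest on the sliding stop (horizontal distance between plain_plug and tube_mouth below 0.02 m and z of plain_plug in the frame of tube_mouth below -0.085 m and linear speed of plain_plug below 0.05 m/s and contact force between the fingers and plain_plug below 0.2 N), for 0.2 s.
2. the foot of the red-capped plug is in the mouth of the tube (horizontal distance between capped_plug and tube_mouth below 0.02 m and z of capped_plug in the frame of tube_mouth below -0.005 m), for 0.1 s.
At the end, for the whole second after the job is handed in: The plain brass plug is in the tube with its foot at least 112 mm below the mouth (fully home is 124 mm); the red-capped plug is on top of it, cap up within 17 degrees, its foot 32 to 60 mm below the mouth (home is 44 mm); both feet within 20 mm of the tube's axis and at rest (horizontal distance between each of plain_plug, capped_plug and tube_mouth below 0.02 m and z of plain_plug in the frame of tube_mouth below -0.112 m and z of capped_plug in the frame of tube_mouth between -0.06 and -0.032 m and angle between capped_plug's own z axis and vertical below 0.3 rad and linear speed of each of capped_plug, plain_plug below 0.03 m/s); the robot touches nothing.
It fails at once if the steel plug is moved more than 40 mm or knocked over (distance of steel_plug from where it was at the start of the episode above 0.04 m or angle between steel_plug's own z axis and vertical above 0.5 rad).
It also fails if it takes over 54 s, if anything falls off the work surface, if the arm or the gripper's body presses on something with over 40 N, if the wrist force passes 120 N, or if a joint passes its speed limit or range.

### The arm

A 6-joint arm with a two-finger parallel gripper is mounted at the origin on the work surface. World frame = base frame: x ahead of the robot, y to its left, z up, the work surface at z = 0. Lengths are in m, angles in rad, forces in N, time in s.
With the tool pointing down it reaches from about 0.35 to 0.775 m from the base axis. Payload 5.5 kg.
Tool frame: the origin (TCP) lies midway between the tips of the shut fingers; the grasp point (between the pads) lies grip_point_offset behind it (grip_point_offset is the distance from the TCP to the grasp point, in m); z points along the fingers, y is the direction in which the jaws open and shut (so a half turn about z gives the same grasp; the last joint's range is limited). The gripper opens to 85 mm and grips with 20 to 120 N. Pads are 22 mm wide; open, the fingers measure 114 mm over their backs; the gripper's body (76 mm by 85 mm) begins 54 mm behind the grasp point. The pads swing forward as they close: fully open they stand 13 mm farther back than shut.
Start: joints at [-1.264, 0.313, 0.046, 1.304, 0, 1.431], TCP at [0.248, -0.519, 0.231] pointing down, gripper open.
Joint ranges: [-2.76, 2.76], [-0.86, 1.69], [-1.03, 1.26], [-2.2, 2.34], [-1.47, 1.5], [-3.14, 3.14]. Speed limits (rad/s): [2.57, 2.57, 3.14, 3.14, 3.14, 3.14].

### API

Orientations are given as a unit quaternion [w, x, y, z].
In Python, from workcell import * gives the robot as it stands.
- The arm moves only by the tool send_rows, never from a script. Its argument "series" is one flat list of numbers, 7 for each row, row after row: the shift along the tool's x, y, z in cm, then the turn, a rotation vector about the tool's x, y, z in degrees, then the opening, from 0 (shut) to 1 (fully open). A call has 1 to 10 rows; each row is the pose to reach, as a shift and turn from the pose commanded when the call began, along the tool's axes at that moment; what a row does not reach only later rows make up. A row lasts 1/12 s, in which the tool goes at most 41.7 mm and 7.16 degrees, less where a joint would pass 70% of its speed; a pose out of reach is approached as far as the arm can. A call with a gripper value outside its range is refused whole. The fingers move at their own pace and stop on an object; "newtons" is the grip in N (left out, the last holds). Time passes only in rows, so rows that repeat a pose let the fingers close. It gives the time, the measured TCP pose, the force and the opening at its end, in the units of the state.
- get_state(): the state, without advancing time (a new reading comes with each control period).
- read_camera(name): name is "scene" or "top"; returns the picture (384x512x3 uint8, blue, green, red); there is no depth.
- camera_info(name): a dict with "K" (3x3 intrinsics, pixels), "xyz" and "attitude" of the camera in the world. Camera axes: x right, y down, z forward; pixel columns grow to the right and rows downward; lengths in m; the calibration is good to about 2 mm. A picture is of the moment at which its call begins. camera_info takes no time and is no camera call.
- hand_in(): hands the job in, once; it reports no verdict.
Trained networks look in the newest picture that a camera, given by its name, has taken for a name from the list of things; names that differ only in an ending like _2 or _b are one class to them, and where a whole thing is asked for, a point or a joint stands for the part that bears it (a point fixed in the world has none). Each returns a list of dicts, best first, with "p" (0 to 1); they miss things now and then, are a little off and sometimes report something else, mostly with a low value. They report only what shows in the picture. A call takes as long as a camera call.
- silhouettes(camera, label): "pixels" (384x512 bool, what is visible of it) and "box" ([left, top, width, height] in pixels, round what is visible of it).
The state is a dict: "clock": time; "joint_pos": joint angles; "qvel": joint speeds; "tau": joint torques, N m; "tcp_pos": TCP position; "orientation": TCP orientation; "wrist_force": force on the tool from outside, world axes, zero at the start; "ft_torque": the same for the moment, N m; "finger_gap": finger opening in m.
Only numpy, scipy, OpenCV 4.12 (cv2) and the standard library are available. Lean on these libraries where they do the work, as an engineer would, in place of code of your own. Each camera call takes 0.05 s, during which the arm holds its last target. There are 200 camera calls.

## Working session

There is one attempt and no reset: what is moved stays moved. The work goes in short steps, Python scripts to look and compute and a tool call to move; the robot and the scene stay as the last step left them, time stands still between calls to the robot, and variables do not carry over. Pictures are saved under pics/ and viewed, about 8 in all and at most 12, crops included, and the job is handed in when it is done.

Besides the shell and the picture viewer there is one more tool, called after "Call:" as name(argument=value, ...) on one line, values as JSON. send_rows: Moves the arm, as the interface text tells. Its arguments: {"type":"object","properties":{"series":{"type":"array"},"newtons":{"type":"number"}},"required":["series"]}

```bash
mkdir -p pics; ls; python3 - <<'E'
from workcell import *
import cv2, numpy as np
s=get_state(); print(s)
try: print(grip_point_offset)
except Exception as e: print(e)
a=[]
for c in("scene","top"):
    im=read_camera(c); a.append(im); print(c,camera_info(c))
    for l in ("plain_plug","capped_plug","steel_plug","tube_mouth"):
        try:
            for d in silhouettes(c,l): print(c,l,round(d["p"],2),d["box"])
        except Exception as e: print(l,e)
    cv2.imwrite(f"pics/{c}0.png",im)
E
```

```text
pics
{'clock': 0.0, 'joint_pos': array([-1.26359746e+00,  3.14018229e-01,  4.49868694e-02,  1.30358171e+00,
        1.34691910e-06,  1.43120055e+00]), 'qvel': array([0.00036625, 0.00211826, 0.00185793, 0.00087548, 0.00161132,
       0.0013019 ]), 'tau': array([ 6.03295721e-04, -4.80630040e+01,  2.98529577e+01,  1.92665379e-02,
       -1.31421598e-04, -4.77779054e-06]), 'tcp_pos': array([ 0.24828575, -0.51807856,  0.23040194]), 'orientation': array([-9.05239221e-04,  9.75150021e-01,  2.21543700e-01, -7.53626964e-05]), 'wrist_force': array([ 1.01850488, -0.52696918, -0.72335217]), 'ft_torque': array([-0.06694843,  0.01844813,  0.04176982]), 'finger_gap': 0.08524116742272422}
0.0187
scene {'K': array([[364.37798043,   0.        , 255.30781381],
       [  0.        , 364.37798043, 195.17597875],
       [  0.        ,   0.        ,   1.        ]]), 'xyz': array([1.01303544, 0.33118617, 0.65262424]), 'attitude': array([-0.18046561,  0.42945798,  0.80947481, -0.35741928])}
scene plain_plug 0.63 [181.3, 171.3, 15.2, 27.8]
scene capped_plug 0.62 [291.3, 254.4, 14.2, 34.2]
scene steel_plug 0.82 [332.7, 213.6, 18.2, 35.2]
scene steel_plug 0.27 [238.8, 163.3, 40.8, 67.7]
scene tube_mouth 0.69 [239.9, 164.6, 38.3, 65.4]
top {'K': array([[416.09247213,   0.        , 257.092049  ],
       [  0.        , 416.09247213, 188.95706753],
       [  0.        ,   0.        ,   1.        ]]), 'xyz': array([ 0.35967644, -0.03288772,  0.9479582 ]), 'attitude': array([-0.07858465,  0.74243096, -0.66120503,  0.07367925])}
top plain_plug 0.74 [336.4, 201.3, 17.5, 17.7]
top capped_plug 0.67 [182.5, 145.8, 16.1, 18.2]
top steel_plug 0.73 [157.3, 215.3, 17.7, 17.3]
top tube_mouth 0.58 [238.3, 189.5, 40.3, 47.6]
```

```bash
python3 - <<'E'
import cv2
for c in("scene","top"):
    im=cv2.imread(f"pics/{c}0.png"); cv2.imwrite(f"pics/{c}0b.png",cv2.resize(im,(768,576),interpolation=cv2.INTER_CUBIC))
E
```

```text
(no output)
```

View pics/scene0b.png

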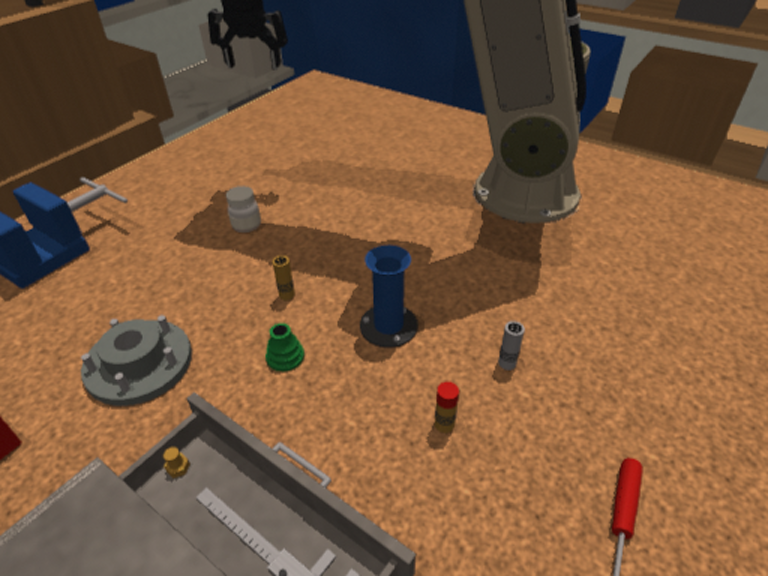

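View pics/top0b.png

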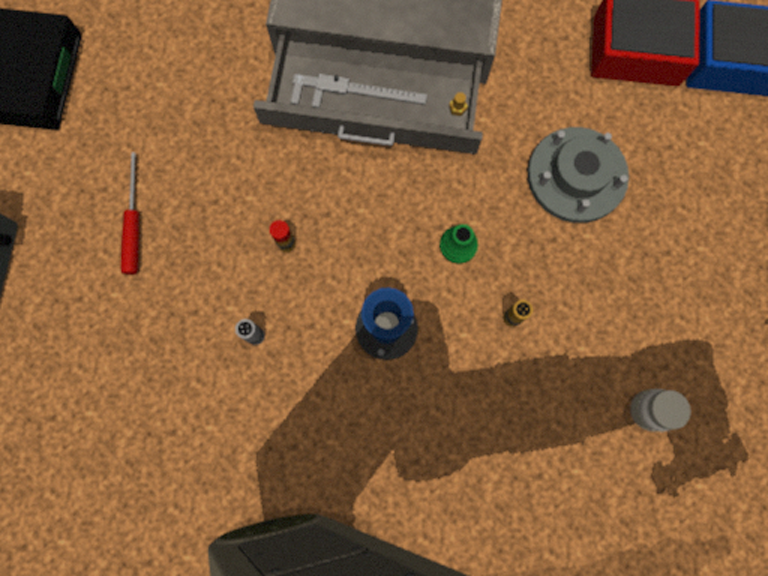

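The scene picture shows the plain plug at about (189,183), the capped plug at (298,270), the steel plug at (341,230) and the tube at (259,195), in native pixels. The network boxes agree in both views. Next I fit cylinders to those boxes.

```bash
cat > h.py <<'E'
from workcell import *
import cv2, numpy as np
from scipy.optimize import least_squares
from scipy.spatial.transform import Rotation as R
def proj(c,P):
    i=camera_info(c); w,x,y,z=i["attitude"]; q=(R.from_quat([x,y,z,w]).inv()).apply(np.asarray(P)-i["xyz"])
    return (q@i["K"].T)[:,:2]/q[:,2:]
t=np.linspace(0,2*np.pi,60)
def disc(x,y,z,r): return np.c_[x+r*np.cos(t),y+r*np.sin(t),0*t+z]
def bb(c,P):
    u=proj(c,P); return np.r_[u.min(0),u.max(0)]
def fit(boxes,x0,rt,rb):
    # boxes: {cam:[l,t,w,h]}; unknown x,y,ztop,zbottom
    def f(p):
        P=np.r_[disc(p[0],p[1],p[2],rt),disc(p[0],p[1],p[3],rb)]
        return np.concatenate([bb(c,P)-np.r_[b[:2],b[0]+b[2],b[1]+b[3]] for c,b in boxes.items()])
    return least_squares(f,x0,loss='soft_l1')
E
python3 - <<'E'
from h import *
B=dict(plain=([181.3,171.3,15.2,27.8],[336.4,201.3,17.5,17.7]),capped=([291.3,254.4,14.2,34.2],[182.5,145.8,16.1,18.2]),
steel=([332.7,213.6,18.2,35.2],[157.3,215.3,17.7,17.3]),tube=([239.9,164.6,38.3,65.4],[238.3,189.5,40.3,47.6]))
for n,(s,tp) in B.items():
    rt,rb=(.035,.048) if n=='tube' else (.014,.014)
    r=fit(dict(scene=s,top=tp),[.45,0,.1,0],rt,rb); print(n,r.x.round(4),r.fun.round(1), "range",np.hypot(*r.x[:2]).round(3))
s=get_state();w,x,y,z=s["orientation"];print(R.from_quat([x,y,z,w]).as_matrix().round(3))
E
```

```text
plain [ 0.5332 -0.2149  0.0715  0.002 ] [ 0.6  0.2  0.1 -0.1 -0.4 -0.1  1.4 -0.2] range 0.575
capped [0.6147 0.1466 0.0779 0.0032] [-2.9  0.3 -0.8 -0.3 -2.3 -0.3 -1.   2.9] range 0.632
steel [ 0.4572  0.1741  0.0739 -0.0116] [ 0.   0.3 -0.  -0.3 -1.2 -0.2  1.8  0.2] range 0.489
tube [ 0.5009 -0.023   0.1387  0.0084] [-1.1  0.  -0.3  0.  -1.7 -0.1  0.1  0.6] range 0.501
[[ 0.902  0.432  0.   ]
 [ 0.432 -0.902 -0.   ]
 [ 0.     0.    -1.   ]]
```

Tool x is (0.902, 0.432) and tool y is (0.432, -0.902). I move above the plain plug at (0.533, -0.215).

Call:
send_rows(series=[4,-1.5,0,0,0,0,1,8,-3,0,0,0,0,1,12,-4.6,0,0,0,0,1,16,-6.2,0,0,0,0,1,20,-7.7,1,0,0,0,1,24,-9.3,2,0,0,0,1,28,-10.8,3,0,0,0,1,32,-12.4,4,0,0,0,1,36,-13.9,5,0,0,0,1,38.8,-15,6,0,0,0,1], newtons=50)

```text
clock: 1.33
tcp_pos: [0.5308, -0.2187, 0.1735]
orientation: [0.001, 0.975, 0.222, 0.001]
wrist_force: [0.2, -0.2, 0.1]
finger_gap: 0.0856
```

```bash
python3 - <<'E'
from h import *
im=read_camera("scene"); s=get_state(); print(s["clock"],s["tcp_pos"],s["joint_pos"].round(2))
for l in("plain_plug","tube_mouth"):
    for d in silhouettes("scene",l): print(l,round(d["p"],2),d["box"])
c=im[110:260,120:300].copy()
cv2.imwrite("pics/a.png",cv2.resize(c,None,fx=4,fy=4,interpolation=cv2.INTER_CUBIC))
E
```

```text
1.3833 [ 0.53388676 -0.21287183  0.17058055] [-0.52  0.34 -0.07  1.16  0.    2.17]
plain_plug 0.57 [181.2, 170.3, 12.2, 32.0]
tube_mouth 0.61 [239.4, 163.6, 37.1, 71.0]
```

View pics/a.png

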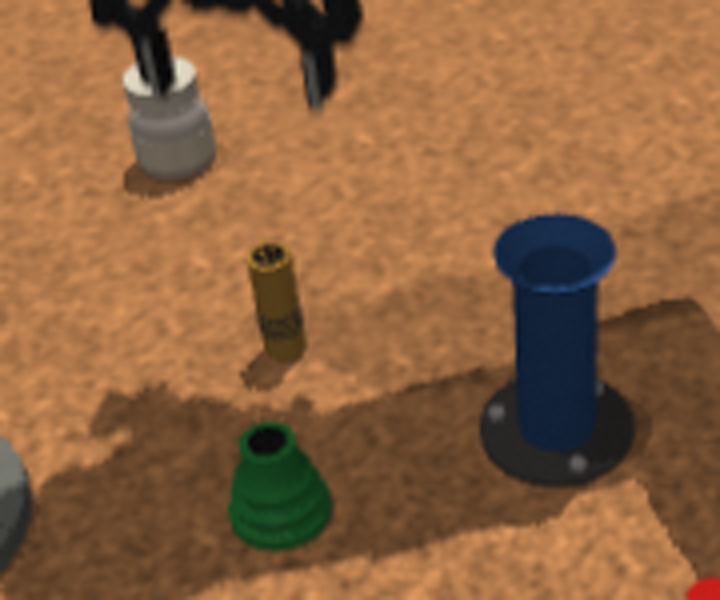

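The picture shows the plug top at px (187.5,174), its base at (191,196), the open fingers straddling above, and the tube mouth centre at (258.7,173). I check these against the projections.

```bash
python3 - <<'E'
from h import *
print(proj("scene",[[.533,-.215,.08],[.533,-.215,0],[.534,-.213,.183],[.501,-.023,.143],[.497,-.023,.143]]).round(1))
print(proj("top",[[.533,-.215,.08],[.501,-.023,.143],[.497,-.023,.143],[.6147,.1466,.08]]).round(1))
E
```

```text
[[187.1 172.3]
 [191.4 195.9]
 [181.1 138.1]
 [257.8 172.9]
 [258.8 171.9]]
[[349.7 207. ]
 [258.1 206.3]
 [257.9 208.3]
 [186.4 151.3]]
```

Agreement is within 2–3 mm. I descend and grip.

Call:
send_rows(series=[0,0,3,0,0,0,1,0,0,6,0,0,0,1,0,0,9,0,0,0,1,0,0,11,0,0,0,1,0,0,12.2,0,0,0,1,0,0,12.2,0,0,0,1,0,0,12.2,0,0,0,0,0,0,12.2,0,0,0,0,0,0,12.2,0,0,0,0,0,0,12.2,0,0,0,0])

```text
clock: 2.32
tcp_pos: [0.5301, -0.2211, 0.0527]
orientation: [0.001, 0.975, 0.221, 0.001]
wrist_force: [0.1, 0.2, 0.8]
finger_gap: 0.0391
```

Call:
send_rows(series=[0,0,0,0,0,0,0,0,0,0,0,0,0,0,0,0,0,0,0,0,0,0,0,0,0,0,0,0])

```text
clock: 2.65
tcp_pos: [0.5298, -0.2202, 0.0525]
orientation: [0.0, 0.975, 0.222, 0.001]
wrist_force: [-1.6, 1.6, 5.3]
finger_gap: 0.0264
```

Call:
send_rows(series=[0,0,-2,0,0,0,0,0,0,-5,0,0,0,0,0,0,-9,0,0,0,0,0,0,-12,0,0,0,0,0,0,-15,0,0,0,0,0,0,-17,0,0,0,0,0,0,-18,0,0,0,0,0.5,-2,-18,0,0,0,0,1.5,-5,-18,0,0,0,0,2.3,-8.5,-18,0,0,0,0])

```text
clock: 3.48
tcp_pos: [0.5134, -0.1338, 0.2303]
orientation: [0.0, 0.975, 0.22, -0.0]
wrist_force: [0.5, 0.0, -0.9]
finger_gap: 0.0263
```

Call:
send_rows(series=[0.8,-3,0,0,0,0,0,1.6,-6,0,0,0,0,0,2.4,-9,0,0,0,0,0,2.7,-10.4,0,0,0,0,0,2.7,-10.4,0,0,0,0,0,2.7,-10.4,0,0,0,0,0])

```text
clock: 3.98
tcp_pos: [0.4922, -0.0274, 0.2306]
orientation: [0.0, 0.975, 0.223, -0.0]
wrist_force: [0.0, -0.7, -0.9]
finger_gap: 0.0264
```

```bash
python3 - <<'E'
from h import *
im=read_camera("scene"); s=get_state(); print(s["clock"],s["tcp_pos"],s["finger_gap"],s["joint_pos"].round(2))
for i in range(3):
    read_camera("scene"); print(get_state()["tcp_pos"])
for l in("plain_plug","capped_plug"):
    for d in silhouettes("scene",l): print(l,round(d["p"],2),d["box"])
x,y,z=s["tcp_pos"]; print(proj("scene",[[x,y,z-.05],[.497,-.023,.143],[.609,.147,.08],[.612,.147,.08]]).round(1))
c=im[90:240,170:350].copy()
cv2.imwrite("pics/b.png",cv2.resize(c,None,fx=4,fy=4,interpolation=cv2.INTER_CUBIC))
E
```

```text
4.0333 [ 0.49259912 -0.02822954  0.23070326] 0.025906443292500903 [-0.22  0.16 -0.16  1.26 -0.    2.47]
[ 0.4928066  -0.02868873  0.23074937]
[ 0.49289826 -0.02898873  0.23076596]
[ 0.49290889 -0.0291552   0.23083666]
plain_plug 0.57 [248.3, 122.9, 16.6, 39.3]
capped_plug 0.86 [291.8, 253.2, 13.7, 34.3]
[[257.8 156.4]
 [258.8 171.9]
 [299.2 257.9]
 [298.4 259. ]]
```

View pics/b.png

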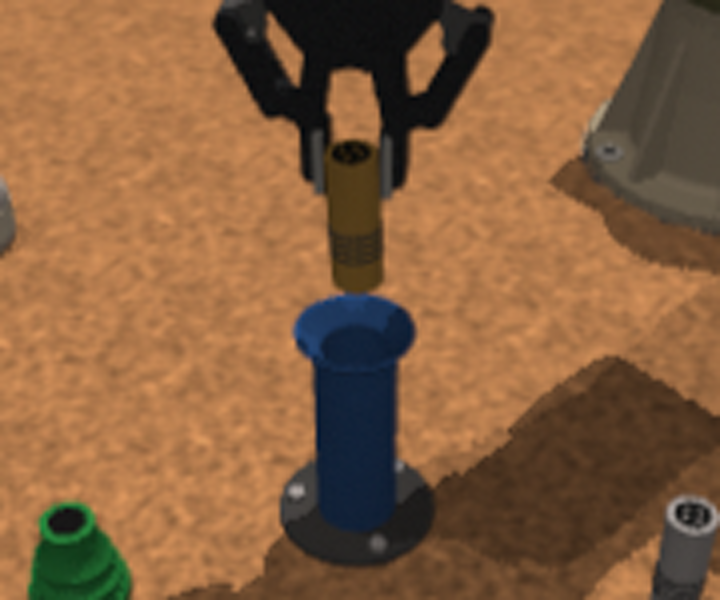

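The plug is held upright. Its foot is at px (259,160), above the mouth centre at (258.8,173), so it is centred well within the funnel tolerance. I lower until the foot is about 40 mm inside, then release.

Call:
send_rows(series=[0.3,-0.3,1,0,0,0,0,0.3,-0.3,2.5,0,0,0,0,0.3,-0.3,4,0,0,0,0,0.3,-0.3,5.5,0,0,0,0,0.3,-0.3,6.8,0,0,0,0,0.3,-0.3,7.6,0,0,0,0,0.3,-0.3,7.6,0,0,0,0,0.3,-0.3,7.6,0,0,0,0])

```text
clock: 4.95
tcp_pos: [0.4928, -0.0244, 0.154]
orientation: [-0.0, 0.975, 0.221, -0.002]
wrist_force: [-2.3, -2.5, -4.0]
finger_gap: 0.0263
```

Call:
send_rows(series=[0,0,0,0,0,0,1,0,0,0,0,0,0,1,0,0,0,0,0,0,1,0,0,0,0,0,0,1,0,0,-1,0,0,0,1,0,0,-4,0,0,0,1,0,0,-7,0,0,0,1,0,0,-9,0,0,0,1])

```text
clock: 5.62
tcp_pos: [0.4949, -0.0242, 0.2487]
orientation: [0.001, 0.975, 0.222, 0.002]
wrist_force: [0.8, 0.5, -0.5]
finger_gap: 0.085
```

```bash
python3 - <<'E'
from h import *
im=read_camera("scene"); s=get_state(); print(s["clock"],s["tcp_pos"],s["wrist_force"])
for l in("plain_plug","capped_plug"):
    for d in silhouettes("scene",l): print(l,round(d["p"],2),d["box"])
c=im[110:300,200:350].copy()
cv2.imwrite("pics/c.png",cv2.resize(c,None,fx=3,fy=3,interpolation=cv2.INTER_CUBIC))
E
```

```text
5.6667 [ 0.49657924 -0.02453048  0.25225573] [ 2.22377174 -1.07986599  2.79246653]
capped_plug 0.78 [291.0, 252.5, 16.5, 34.8]
```

View pics/c.png

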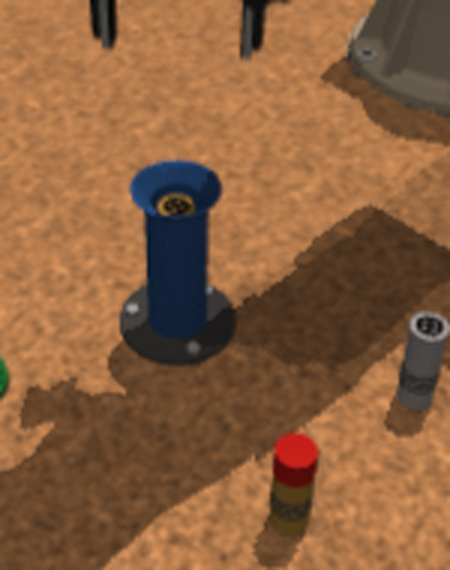

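The plain plug sits in the bore with its black face just below the mouth, at px (258,178). The capped plug's top is at (298.7,260.3) and its base at (297,284). I refine its position from both views.

```bash
python3 - <<'E'
from h import *
f=lambda p:np.r_[(proj("scene",[[p[0],p[1],p[2]],[p[0],p[1],0]])-[[298.7,260.3],[297,284.3]]).ravel(),(proj("top",[p])-[186.7,154]).ravel()]
r=least_squares(f,[.61,.147,.08]);print(r.x.round(4),r.fun.round(1))
d=r.x[:2]-[.4966,-.0245]; print("tool x,y cm",100*(d@[.902,.432]),100*(d@[.432,-.902]))
E
```

```text
[0.6118 0.1482 0.0747] [ 0.1  0.5 -0.5 -1.6 -0.8 -0.7]
tool x,y cm 17.849556383638966 -10.605034976098658
```

Call:
send_rows(series=[3,-1.8,0,0,0,0,1,6.4,-3.8,0,0,0,0,1,9.8,-5.8,0,0,0,0,1,13.2,-7.8,2,0,0,0,1,16,-9.5,5,0,0,0,1,17.8,-10.6,8,0,0,0,1,17.8,-10.6,11,0,0,0,1,17.8,-10.6,11,0,0,0,1,17.8,-10.6,11,0,0,0,1])

```text
clock: 6.52
tcp_pos: [0.6063, 0.1483, 0.1326]
orientation: [-0.0, 0.975, 0.222, -0.003]
wrist_force: [-0.0, -0.1, 0.6]
finger_gap: 0.0855
```

Call:
send_rows(series=[0.4,0.2,2,0,0,0,1,0.4,0.2,4,0,0,0,1,0.4,0.2,6,0,0,0,1,0.4,0.2,7.5,0,0,0,1,0.4,0.2,8.2,0,0,0,1,0.4,0.2,8.2,0,0,0,1,0.4,0.2,8.2,0,0,0,1])

```text
clock: 7.1
tcp_pos: [0.6142, 0.1477, 0.0551]
orientation: [0.0, 0.975, 0.221, 0.001]
wrist_force: [-0.6, 0.5, -0.5]
finger_gap: 0.0855
```

Call:
send_rows(series=[0,0,0,0,0,0,0,0,0,0,0,0,0,0,0,0,0,0,0,0,0,0,0,0,0,0,0,0,0,0,0,0,0,0,0,0,0,0,0,0,0,0,0,0,0,0,0,0,0], newtons=70)

```text
clock: 7.68
tcp_pos: [0.6138, 0.1482, 0.0539]
orientation: [0.0, 0.975, 0.222, 0.001]
wrist_force: [-0.7, -1.4, 4.3]
finger_gap: 0.0261
```

Call:
send_rows(series=[0,0,-2,0,0,0,0,0,0,-5,0,0,0,0,0,0,-8,0,0,0,0,0,0,-11,0,0,0,0,0,0,-14,0,0,0,0,0,0,-16.5,0,0,0,0,0,0,-17.5,0,0,0,0,-2,1.2,-17.5,0,0,0,0,-4.5,2.6,-17.5,0,0,0,0,-7.5,4.4,-17.5,0,0,0,0])

```text
clock: 8.52
tcp_pos: [0.5641, 0.0765, 0.2264]
orientation: [-0.0, 0.975, 0.223, -0.001]
wrist_force: [0.2, -0.6, -2.0]
finger_gap: 0.0262
```

Call:
send_rows(series=[-3,1.7,0,0,0,0,0,-6,3.5,0,0,0,0,0,-8.5,4.9,0,0,0,0,0,-10.3,5.9,0,0,0,0,0,-10.5,6,0,0,0,0,0,-10.5,6,0,0,0,0,0,-10.5,6,0,0,0,0,0])

```text
clock: 9.1
tcp_pos: [0.4959, -0.0231, 0.2274]
orientation: [-0.0, 0.975, 0.221, -0.0]
wrist_force: [0.0, -0.2, -1.5]
finger_gap: 0.0259
```

```bash
python3 - <<'E'
from h import *
im=read_camera("scene"); s=get_state(); print(s["clock"],s["tcp_pos"],s["finger_gap"])
for l in("capped_plug",):
    for d in silhouettes("scene",l): print(l,round(d["p"],2),d["box"])
c=im[90:240,170:350].copy()
cv2.imwrite("pics/d.png",cv2.resize(c,None,fx=4,fy=4,interpolation=cv2.INTER_CUBIC))
E
```

```text
9.15 [ 0.49621692 -0.02279304  0.22754968] 0.026038933498313446
capped_plug 0.61 [253.1, 126.7, 12.0, 39.9]
```

View pics/d.png

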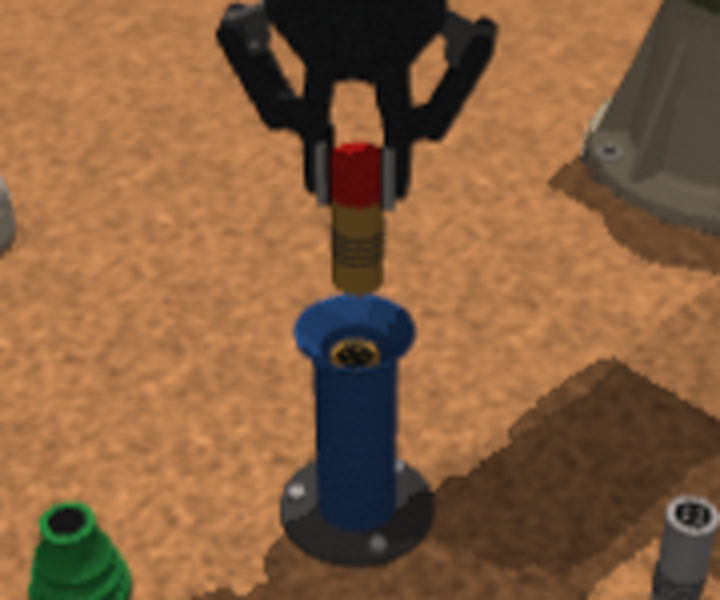

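The capped plug is held upright and centred, with its foot at px (259,161). The plain plug's face shows in the bore at (259,178). I lower onto it and push slowly.

Call:
send_rows(series=[0,0,1,0,0,0,0,0,0,2,0,0,0,0,0,0,3,0,0,0,0,0,0,3.8,0,0,0,0,0,0,4.2,0,0,0,0,0,0,4.5,0,0,0,0,0,0,4.8,0,0,0,0,0,0,5.1,0,0,0,0,0,0,5.4,0,0,0,0,0,0,5.6,0,0,0,0])

```text
clock: 10.03
tcp_pos: [0.4963, -0.0234, 0.1728]
orientation: [0.0, 0.975, 0.222, 0.001]
wrist_force: [-1.4, 1.0, 4.9]
finger_gap: 0.0258
```

Call:
send_rows(series=[0,0,0.2,0,0,0,0,0,0,0.4,0,0,0,0,0,0,0.6,0,0,0,0,0,0,0.8,0,0,0,0,0,0,1.0,0,0,0,0,0,0,1.2,0,0,0,0,0,0,1.3,0,0,0,0,0,0,1.4,0,0,0,0,0,0,1.4,0,0,0,0])

```text
clock: 10.78
tcp_pos: [0.4958, -0.0233, 0.1577]
orientation: [-0.0, 0.975, 0.221, -0.0]
wrist_force: [-1.1, 0.9, 1.2]
finger_gap: 0.0262
```

Call:
send_rows(series=[0,0,0.1,0,0,0,0,0,0,0.2,0,0,0,0,0,0,0.3,0,0,0,0,0,0,0.4,0,0,0,0])

```text
clock: 11.12
tcp_pos: [0.4959, -0.0233, 0.1541]
orientation: [0.0, 0.975, 0.222, 0.0]
wrist_force: [-0.5, 1.1, 4.5]
finger_gap: 0.0262
```

Call:
send_rows(series=[0,0,0.1,0,0,0,0,0,0,0.2,0,0,0,0,0,0,0.3,0,0,0,0])

```text
clock: 11.37
tcp_pos: [0.4968, -0.0234, 0.1527]
orientation: [0.0, 0.975, 0.222, 0.001]
wrist_force: [-3.3, 1.5, 20.0]
finger_gap: 0.0257
```

The force jumped to 20 N, so the stack is at the closed end. I ease off, release and retreat.

Call:
send_rows(series=[0,0,-0.2,0,0,0,0,0,0,-0.2,0,0,0,1,0,0,-0.2,0,0,0,1,0,0,-0.2,0,0,0,1,0,0,-0.2,0,0,0,1,0,0,-0.2,0,0,0,1])

```text
clock: 11.87
tcp_pos: [0.4957, -0.0233, 0.1528]
orientation: [-0.0, 0.975, 0.222, -0.0]
wrist_force: [0.4, 0.7, -0.1]
finger_gap: 0.0838
```

Call:
send_rows(series=[0,0,-1,0,0,0,1,0,0,-3,0,0,0,1,0,0,-5,0,0,0,1,0,0,-7,0,0,0,1,0,0,-9,0,0,0,1,0,0,-10,0,0,0,1,0,0,-10,0,0,0,1])

```text
clock: 12.45
tcp_pos: [0.4974, -0.0236, 0.2561]
orientation: [0.001, 0.975, 0.222, 0.002]
wrist_force: [0.9, -0.7, -0.1]
finger_gap: 0.0853
```

```bash
python3 - <<'E'
from h import *
im=read_camera("scene"); s=get_state(); print(s["clock"],s["tcp_pos"],s["finger_gap"],s["wrist_force"])
for l in("capped_plug","steel_plug"):
    for d in silhouettes("scene",l): print(l,round(d["p"],2),d["box"])
print(proj("scene",[[.497,-.023,.143],[.497,-.023,.179]]).round(1))
c=im[90:260,200:380].copy()
cv2.imwrite("pics/e.png",cv2.resize(c,None,fx=3.5,fy=3.5,interpolation=cv2.INTER_CUBIC))
E
```

```text
12.5 [ 0.49666001 -0.02348317  0.25428964] 0.0856556710312325 [ 0.18553065 -0.70220099 -0.69696681]
capped_plug 0.91 [253.2, 153.2, 12.0, 28.8]
steel_plug 0.95 [333.2, 212.8, 19.1, 38.3]
[[258.8 171.9]
 [258.6 158.9]]
```

View pics/e.png

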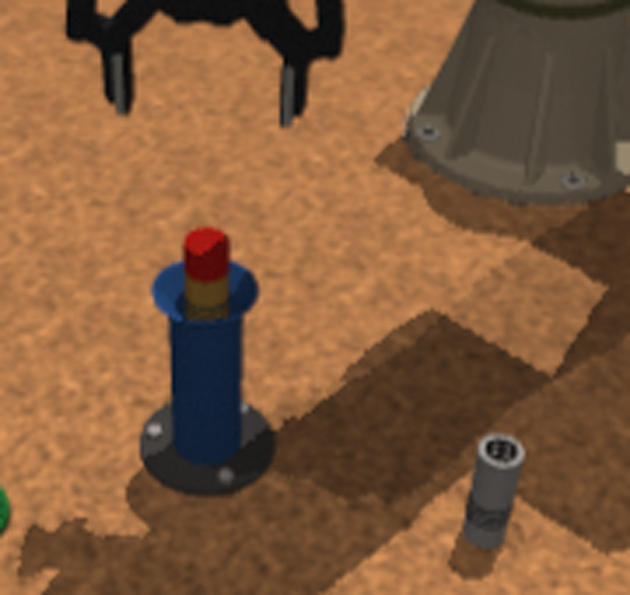

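The cap's top centre is at px (259,159), which matches a stand-out of 36 mm (predicted 258.6,158.9). It stands upright, the gripper is clear, and the steel plug hasn't moved.

```bash
python3 -c "
from workcell import *
print(hand_in())"
```

```text
the job is handed in; nothing more can be done
None
```

The tube is loaded and the job is handed in at about 12.5 s of the 54 s allowed; the hand-in reports no verdict.

- **Plain plug:** I released it with its foot about 40 mm inside the tube, and it slid down onto the stop. The picture showed its black face just below the mouth.
- **Capped plug:** I fed it in on top, cap up, and pushed slowly. The force was roughly 5 N or less while the stack slid, then rose to 20 N at the closed end. I eased off 2 mm, let go and backed straight up.
- **Last checks:** The cap's top was at the pixel predicted for 36 mm standing out of the mouth. It looked upright and centred, the gripper was about 10 cm clear, and the wrist force was near zero. The steel plug's image box was where it had been at the start, to within a pixel or so at its top edge.
- **Disagreements:**
    - The box fits put the plug tops 2 to 8 mm too low.
    - The measured tool position was off by up to about 7 mm from what I commanded while holding a plug.
    - The finger gap read 26 mm on a 28 mm plug.
    - All of these stayed within what the grip and the funnel allow.
- **Not seen directly:** The plain plug's final depth can't be seen under the capped plug, so I infer it from the stand-out of the cap and the force rise.

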